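Key the upper tier onto the domino caddy

TASK

Put the domino caddy together: pick up the loose clear tier by its orange hub, lower it over the steel post of the caddy, and turn it with light pressure until its keyway drops over the brass key and the tier sits fully home on the grey collar, then let go. Do not force it against the post or key, neither pressing nor turning (stay well under 30 N), and leave the cup, the bottle and the two dominoes on the table where they are.

Things in the scene. Friction and masses are not known exactly. Their poses are not given: they have to be found in the camera images.
- tier_hub (a point): Centre (half-way up, on the axis) of the orange hub of the loose upper tier, a clear round tray 140 mm across with 14 mm rim and 4 mm floor, about 0.2 kg. Hub: upright eight-sided tube, 50 mm tall from the tray's underside, so this point is 25 mm above the underside; 45 mm across flats; bore 25 mm, open at both ends. Grip its whole flats facing +y and -y. Keyway on its +x side; z up.
- keyway (a point): Upper end of the tier's keyway, 17.5 mm out from the hub's axis along +x of tier_hub, 50 mm above the tray's underside: a 10.8 mm wide slot right through the hub's wall over its full height. Axes as tier_hub.
- caddy: The caddy's lower tier, fixed to the table: a clear round tray 160 mm across with an 18 mm high rim, three black dominoes fixed on its floor; a blue tab on the rim marks its +x axis. In its middle a grey collar, 56 mm across, carries the keyed steel post. Origin on the post's axis at table height, z up.
- seat (a point): Centre of the collar's flat top, 45 mm above the table, where the tier's underside rests when fully home (hub centre then 70 mm above the table; 82 mm while it still rides on the key). Axes as caddy.
- post_top (a point): Tip of the round steel post, 87 mm above the table; 22 mm thick, tip tapered over 10 mm. At its foot a brass key, 8 mm wide, reaches 21 mm from the axis, its top 12 mm above the seat. The key points somewhere up to 60 degrees either side of the caddy's +x (tab); these poses do not tell where: look or feel. It enters the keyway within about 4 degrees. Axes as caddy.
- cup: Stainless steel espresso cup, 60 mm across, 58 mm tall, standing on a grey coaster 90 mm across and 6 mm thick. Origin at the centre of its underside. To be left alone.
- bottle: Empty green glass bottle with a white clip-on lid, 66 mm across, 211 mm tall. Origin at the centre of its underside. To be left alone.
- domino_a: Black domino lying flat on the table, 50 x 25 x 10 mm, long side along its x. Origin at the centre of its underside. To be left alone.
- domino_b: Another black domino, same size. To be left alone.
Mind the look-alikes: they are no part of the job. What is shaped like the part that bears tier_hub but turquoise is not meant. What is shaped like the caddy but purple is not meant.

How it is judged (in metres and radians):
On the way, in this order (a step that is already met when the one before it is completed fails the run):
1. the tier's hub is round the post, still above its seat (horizontal distance between tier_hub and caddy below 0.006 m and height (world z) of tier_hub between 0.0755 and 0.108 m), for 0.05 s.
2. the keyway has dropped over the key: the tier is home on the collar (horizontal distance between tier_hub and caddy below 0.005 m and height (world z) of tier_hub below 0.0735 m), for 0.2 s.
At the end, for the whole second after the job is handed in: The tier sits level (within 3 degrees) on the caddy's collar, its hub within 5 mm of the post's axis and its centre 67 to 73 mm above the table (keyway over the key), released (horizontal distance between tier_hub and caddy below 0.005 m and z of tier_hub in the frame of caddy between 0.067 and 0.073 m and angle between tier_hub's own z axis and vertical below 0.05 rad); the robot touches nothing.
It fails at once if the tier is forced against the post or key with more than 30 N (contact force between tier and post above 30 N).
It fails at once if the cup is moved by 20 mm or tipped (distance of cup from where it was at the start of the episode above 0.02 m or angle between cup's own z axis and vertical above 0.4 rad).
It fails at once if the bottle is moved by 20 mm or tipped (distance of bottle from where it was at the start of the episode above 0.02 m or angle between bottle's own z axis and vertical above 0.3 rad).
It fails at once if a domino is moved by 20 mm (distance of any of domino_a, domino_b from where it was at the start of the episode above 0.02 m).
It also fails if it takes over 70 s, if anything falls off the work surface, if the arm or the gripper's body presses on something with over 40 N, if the wrist force passes 120 N, or if a joint passes its speed limit or range.

ROBOT

A 6-joint arm with a two-finger parallel gripper is mounted at the origin on the work surface. World frame = base frame: x ahead of the robot, y to its left, z up, the work surface at z = 0. Lengths are in mm, angles in rad, forces in N, time in s.
With the tool pointing down it reaches from about 350 to 875 mm from the base axis. Payload 4.2 kg.
Tool frame: the origin (TCP) lies where the fingers leave the gripper's body, on its centre line; the fingertips stand ahead of it and the grasp point (between the pads) lies 54 mm ahead of it (arm.nose_length is the z of the fingertips in the tool frame, in mm); z points along the fingers, x is the direction in which the jaws open and shut, and the axes are right-handed (so a half turn about z gives the same grasp; the last joint's range is limited). The gripper opens to 85 mm and grips with 20 to 120 N. Pads are 22 mm wide; open, the fingers measure 114 mm over their backs; the gripper's body (76 mm by 85 mm) begins 54 mm behind the grasp point. The pads swing forward as they close: fully open they stand 13 mm farther back than shut.
Start: joints at [1.594, 0.385, 0.008, 0, -1.194, -0.259], TCP at [145.982, 607.691, 303.912] pointing down, gripper open.
Joint ranges: [-3.14, 3.14], [-1.21, 2.06], [-1.07, 1.41], [-3.16, 2.05], [-2.99, -0.16], [-3.1, 3.1]. Speed limits (rad/s): [2.79, 2.79, 3.14, 3.14, 3.14, 3.14].

INTERFACE

Orientations are given as a unit quaternion [x, y, z, w].
In Python, from bench import arm, imaging, job_done gives the robot as it stands.
- The arm moves only by the shell command python3 -m crank 'ROWS' [OPENING]. ROWS is a JSON object of lists of equal length, an entry for each row: "delta_pos": the shift along the tool's x, y, z in m, a list of three; "twist": the turn about the tool's z in rad. In form: {"delta_pos": [[tx, ty, tz], ...], "twist": [twist, ...]}. A call has 1 to 8 rows; each row shifts and turns the commanded pose from where the row before left it, along the tool's axes as they then stand; what a row does not reach is not made up. A row lasts 1/12 s, in which the tool goes at most 41.7 mm and 7.16 degrees, less where a joint would pass 70% of its speed; a pose out of reach is approached as far as the arm can. A call is refused whole if a number of a shift passes 0.0417 or a number of a turn 0.125, either way. A call with a gripper value outside its range is refused whole. OPENING is the opening, from 0 (shut) to 1 (fully open), set as the call begins (- or left out, the last holds). The fingers move at their own pace and stop on an object; the grip force is fixed at half the most. Time passes only in rows, so rows that do not move let the fingers close. It gives the time, the measured TCP pose, the force and the opening at its end, in the units of the state.
- arm.read_state(): the state, without advancing time (a new reading comes with each control period).
- imaging.get_image(name): name is "side" or "top" or "wrist"; returns (picture, depth): 400x640x3 uint8, blue, green, red; 400x640 float32, mm along the optical axis (not along the pixel's ray), 0 where there is no reading.
- imaging.camera_model(name): a dict with "vfov" (degrees; the focal length in pixels is half the picture's height over the tangent of half this angle, whatever the lens; pixels are square), "cx", "cy" (the principal point, pixels), "T" (4x4, takes a point from camera to world coordinates); the wrist camera has in their place "hand_eye" (4x4, takes a point from camera to tool coordinates, whose origin is the TCP and whose axes are the tool frame's). Camera axes: x right, y up, looking along -z (the intrinsics and any distortion apply to the point x, -y, -z); pixel columns grow to the right and rows downward; lengths in mm; the calibration is good to about 2 mm. A picture is of the moment at which its call begins: read the wrist's pose just before it. camera_model takes no time and is no camera call.
- job_done(): hands the job in, once; it reports no verdict.
The state is a dict: "clock": time; "joints": joint angles; "joint_vel": joint speeds; "joint_efforts": joint torques, N m; "position": TCP position; "ee_rot": TCP orientation; "contact_force": force on the tool from outside, world axes, zero at the start; "wrist_torque": the same for the moment, N m; "gripper_width": finger opening in mm.
Only numpy, scipy, OpenCV 4.12 (cv2) and the standard library are available. Lean on these libraries where they do the work, as an engineer would, in place of code of your own. Each camera call takes 0.05 s, during which the arm holds its last target.

## Working session

There is one attempt and no reset: what is moved stays moved. The work goes in short steps, Python scripts to look and compute and a shell command to move; the robot and the scene stay as the last step left them, time stands still between calls to the robot, and variables do not carry over. Pictures are saved under pics/ and viewed, and the job is handed in when it is done.

```bash
ls; mkdir -p pics
cat > h.py <<'E'
import numpy as np, cv2
from bench import arm, imaging, job_done
from scipy.spatial.transform import Rotation as R
def f_of(m): return 200/np.tan(np.radians(m['vfov'])/2)
def Tw(name,st=None):
    m=imaging.camera_model(name)
    if 'T' in m: return np.array(m['T'])
    st=st or arm.read_state(); T=np.eye(4); T[:3,:3]=R.from_quat(st['ee_rot']).as_matrix(); T[:3,3]=st['position']
    return T@np.array(m['hand_eye'])
def ray(name,u,v,T):
    m=imaging.camera_model(name); f=f_of(m)
    d=np.array([(u-m['cx'])/f,-(v-m['cy'])/f,-1.]); return T[:3,3],T[:3,:3]@d
def onz(name,u,v,z,T):
    o,d=ray(name,u,v,T); return o+d*(z-o[2])/d[2]
def ondepth(name,u,v,dep,T):
    o,d=ray(name,u,v,T); return o+d*dep
E
python3 - <<'E'
from h import *
for n in ['side','top','wrist']:
    st=arm.read_state(); p,d=imaging.get_image(n); cv2.imwrite(f'pics/{n}0.png',p); np.savez(f'pics/{n}0.npz',p=p,d=d,T=Tw(n,st))
    m=imaging.camera_model(n); print(n,{k:(np.round(v,3).tolist() if k!='distortion' else v) for k,v in m.items()})
print(arm.read_state(), arm.nose_length)
E
```

```text
pics
side {'vfov': 47.186, 'cx': 314.934, 'cy': 190.343, 'T': [[-0.98, 0.121, -0.155, 405.858], [-0.197, -0.607, 0.77, 843.383], [-0.001, 0.786, 0.619, 745.907], [0.0, 0.0, 0.0, 1.0]]}
top {'vfov': 56.31, 'cx': 324.042, 'cy': 203.579, 'T': [[-0.012, 0.998, -0.059, 508.519], [-1.0, -0.013, -0.014, -2.639], [-0.015, 0.059, 0.998, 900.116], [0.0, 0.0, 0.0, 1.0]]}
wrist {'vfov': 69.954, 'cx': 316.592, 'cy': 204.499, 'hand_eye': [[1.0, -0.0, 0.0, 0.438], [-0.0, -0.966, -0.259, -64.931], [0.0, 0.259, -0.966, -69.257], [0.0, 0.0, 0.0, 1.0]]}
{'clock': 0.15, 'joints': array([ 1.59358003e+00,  3.85412668e-01,  6.93164558e-03, -3.45203334e-04,
       -1.19398883e+00, -2.58614210e-01]), 'joint_vel': array([-0.00098489, -0.00032007,  0.00427144,  0.00190962, -0.00054423,
        0.00024988]), 'joint_efforts': array([-5.58588308e-04, -3.92679048e+01,  1.88582468e+01,  4.18862119e+00,
       -3.38834398e-03, -2.07863231e-06]), 'position': array([145.92793302, 607.40237697, 303.05083469]), 'ee_rot': array([-6.18960861e-01,  7.85421369e-01, -5.72390726e-04, -6.31095351e-04]), 'contact_force': array([ 0.33974319, -0.54793712, -0.20804422]), 'wrist_torque': array([ 0.020244  ,  0.02884972, -0.02429656]), 'gripper_width': 85.7073797594738} 72.6
```

View pics/side0.png

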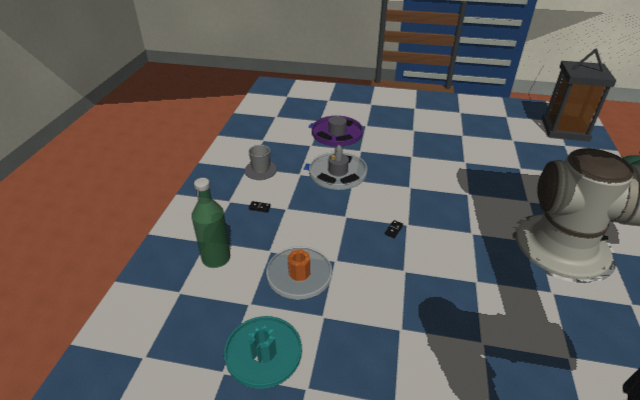

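View pics/top0.png

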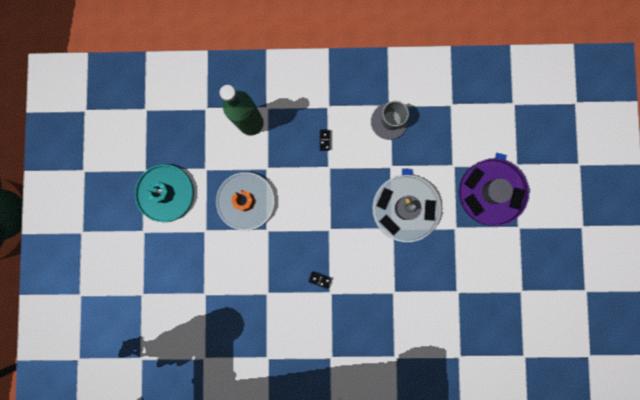

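View pics/wrist0.png

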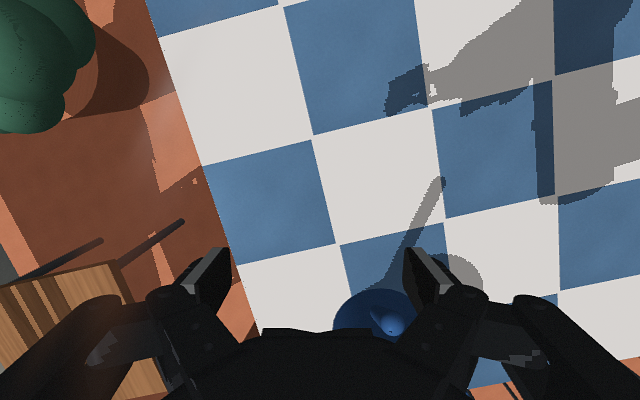

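Look-alikes in the top view: turquoise tier at (164,192) and purple caddy at (493,191), neither of them meant. My choices are the clear tier with the orange hub at (243,201) and the clear caddy with the steel post at (407,208). The cup is at (395,115), the bottle at (240,110), and the dominoes at (325,140) and (320,281). I'll check the choice in a close crop.

Run:
```python
from h import *
z=np.load('pics/top0.npz'); p,d,T=z['p'],z['d'],z['T']
a=cv2.resize(p[160:245,200:290],None,fx=4.4,fy=4.4,interpolation=cv2.INTER_CUBIC)
b=cv2.resize(p[160:245,365:455],None,fx=4.4,fy=4.4,interpolation=cv2.INTER_CUBIC)
cv2.imwrite('pics/crop1.png',np.hstack([a,b]))
hsv=cv2.cvtColor(p,cv2.COLOR_BGR2HSV)
def comp(m,name,zz,w='top',T=T):
    n,l,s,c=cv2.connectedComponentsWithStats(m.astype(np.uint8))
    for i in range(1,n):
        if s[i,4]>8: print(w,name,c[i].round(1),s[i].tolist(),onz(w,*c[i],zz,T).round(1))
H,S,V=hsv[...,0],hsv[...,1],hsv[...,2]
roi=np.zeros(H.shape,bool); roi[165:245,205:460]=1
comp(roi&(H>4)&(H<18)&(S>180)&(V>120),'orange',50)
comp(roi&(H>=18)&(H<35)&(S>90)&(V>80),'brass',57)
roi2=np.zeros(H.shape,bool); roi2[166:180,398:416]=1
comp(roi2&(H>105)&(H<125)&(S>150),'tab',18)
for q in [(243,201),(407,208),(410,205),(250,215)]:
    print(q,d[q[1],q[0]],ondepth('top',*q,d[q[1],q[0]],T).round(1))
roi=np.zeros(H.shape,bool); roi[90:240,200:345]=1
for bx,zz in [((310,125,335,155),10),((305,268,335,292),10)]:
    r=np.zeros(H.shape,bool); r[bx[1]:bx[3],bx[0]:bx[2]]=1; comp(r&(V<50),'dom',zz)
print(onz('top',394,122,6,T),onz('top',395,115,58,T),onz('top',227,93,211,T))
```

```text
top orange [242.6 201.3] [233, 191, 19, 19, 153] [566.4 195.4  50. ]
top brass [407.2 200.9] [405, 199, 5, 5, 21] [ 562.1 -178.4   57. ]
top tab [406.9 171.3] [403, 169, 9, 6, 42] [ 634.8 -187.5   18. ]
(243, 201) 902.54913 [570.5 205.5   2.5]
(407, 208) 828.7669 [ 545.4 -175.    69.6]
(410, 205) 814.7073 [ 551.3 -178.7   84. ]
(250, 215) 899.32025 [536.4 188.4   3.4]
top dom [324.5 134. ] [320, 130, 10, 9, 72] [729.3   6.6  10. ]
top dom [324.5 145.2] [320, 141, 10, 9, 66] [702.1   6.8  10. ]
top dom [319.1 279.1] [309, 272, 22, 16, 155] [382.8  23.5  10. ]
[ 757.084853   -162.05012682    6.        ] [ 758.80618025 -155.43360283   58.        ] [760.78596689 187.54857025 211.        ]
```

View pics/crop1.png

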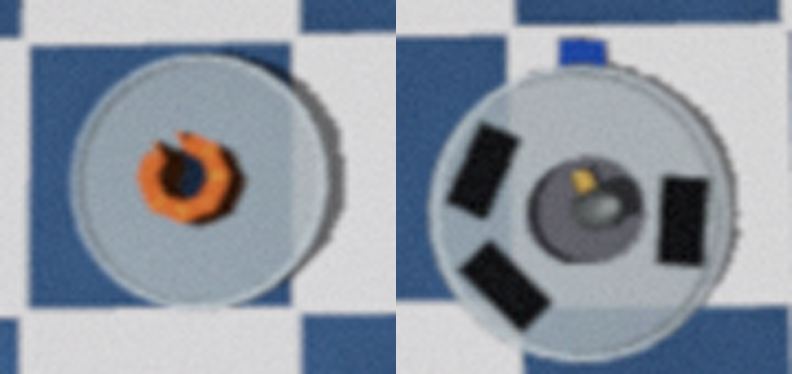

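The crop confirms the choices. On the left is the orange hub at about (243,201), with its slot opening up-left at a yaw of about +33°. On the right is the steel post on the grey collar, with the brass key at (407,201) roughly along the tab direction. I'll move above the hub for a closer look.

```bash
python3 -m crank '{"delta_pos":[[0.0189,-0.0315,0],[0.0189,-0.0315,0],[0.0189,-0.0315,0],[0.0189,-0.0315,0],[0.0189,-0.0315,0],[0.0189,-0.0315,0],[0.0189,-0.0315,0],[0.0189,-0.0315,0]],"twist":[0,0,0,0,0,0,0,0]}' 1
python3 -m crank '{"delta_pos":[[0.0189,-0.0315,0],[0.0189,-0.0315,0],[0.0189,-0.0315,0],[0.0189,-0.0315,0],[0.0189,-0.0315,0],[0.0189,-0.0315,0],[0.0189,-0.0315,0],[0.0189,-0.0315,0]],"twist":[0,0,0,0,0,0,0,0]}'
python3 -m crank '{"delta_pos":[[0,0,0],[0,0,0],[0,0,0],[0,0,0],[0,0,0],[0,0,0],[0,0,0],[0,0,0]],"twist":[-0.116,-0.116,-0.116,-0.116,-0.116,-0.116,-0.116,0]}'
cat > shot.py <<'E'
import sys
from h import *
n=sys.argv[1]; st=arm.read_state(); p,d=imaging.get_image('wrist'); T=Tw('wrist',st)
cv2.imwrite(f'pics/{n}.png',p); np.savez(f'pics/{n}.npz',p=p,d=d,T=T)
print(st['position'].round(2),R.from_quat(st['ee_rot']).as_matrix().round(4).tolist(),st['joints'].round(2),st['clock'],st['contact_force'].round(2))
E
python3 shot.py w1
```

```text
clock: 0.82
position: [356.5, 400.2, 303.8]
ee_rot: [-0.619, 0.785, -0.0, -0.0]
contact_force: [0.7, -0.2, -0.6]
gripper_width: 85.5
clock: 1.48
position: [566.3, 194.4, 303.7]
ee_rot: [-0.619, 0.785, 0.0, -0.0]
contact_force: [0.6, 0.7, 0.4]
gripper_width: 85.3
clock: 2.15
position: [565.2, 195.8, 303.5]
ee_rot: [0.879, -0.476, -0.0, 0.0]
contact_force: [-0.2, 0.8, 0.3]
gripper_width: 85.0
[565.23 195.83 303.5 ] [[0.5463, -0.8376, -0.0008], [-0.8376, -0.5463, -0.0004], [-0.0002, 0.0009, -1.0]] [ 0.6   0.34 -0.06 -0.   -1.17  1.54] 2.15 [-0.15  0.85  0.35]
```

View pics/w1.png

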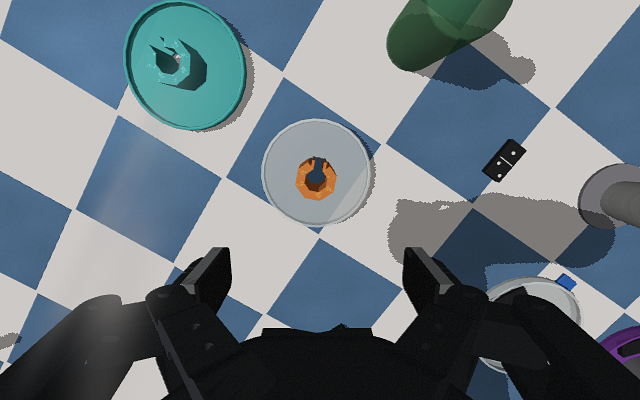

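The wrist view shows the tier at (318,172), with the hub at (317,178) and its slot pointing up in the image. Now I'll measure it.

Run:
```python
from h import *
z=np.load('pics/w1.npz'); p,d,T=z['p'],z['d'],z['T']
hsv=cv2.cvtColor(p,cv2.COLOR_BGR2HSV);H,S,V=[hsv[...,i] for i in range(3)]
c=p[145:210,285:350]; cv2.imwrite('pics/crop2.png',cv2.resize(c,None,fx=9,fy=9,interpolation=cv2.INTER_NEAREST))
# height map from depth
vv,uu=np.mgrid[145:210,285:350]
P=np.array([ondepth('wrist',u,v,d[v,u],T) for u,v in zip(uu.ravel(),vv.ravel())])
top=(P[:,2]>44)&(P[:,2]<56)
Q=P[top]; print(top.sum(), np.median(Q[:,2]))
(cx,cy),r=cv2.minEnclosingCircle(Q[:,:2].astype(np.float32)); print('enclosing',cx,cy,r)
h=cv2.convexHull(Q[:,:2].astype(np.float32))[:,0]; M=cv2.moments(h); print('hull c',M['m10']/M['m00'],M['m01']/M['m00'],'area',M['m00'])
c0=np.array([cx,cy]); a=np.degrees(np.arctan2(Q[:,1]-cy,Q[:,0]-cx)); rr=np.hypot(Q[:,1]-cy,Q[:,0]-cx)
s=(rr>14)&(rr<21); hist=np.histogram(a[s],bins=np.arange(-180,181,6)); print(hist[0])
# area centroid offset gives slot direction
print('tray rim:')
# min bore / minAreaRect
print(cv2.minAreaRect(Q[:,:2].astype(np.float32)))
```

```text
Traceback (most recent call last):
  File "h.py", line 16, in ondepth
    o,d=ray(name,u,v,T); return o+d*dep
        ~~~^^^^^^^^^^^^
  File "h.py", line 11, in ray
    m=imaging.camera_model(name); f=f_of(m)
ValueError: time passes only in moves, steps and waits
```

View pics/crop2.png

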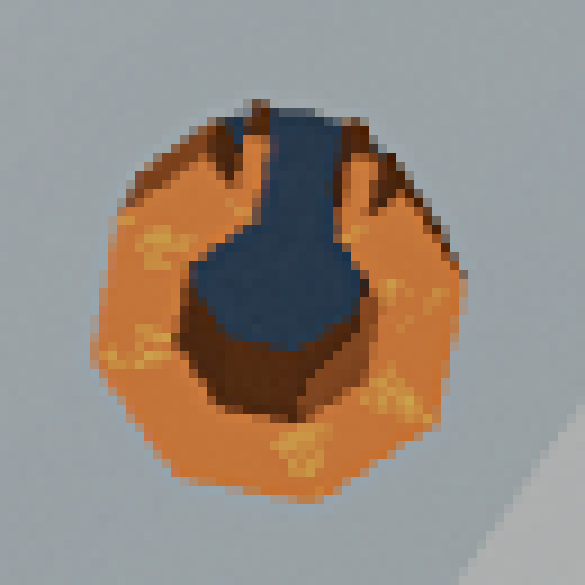

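```bash
sed -i 's/^def f_of/_c={}\ndef cm(n):\n    if n not in _c: _c[n]=imaging.camera_model(n)\n    return _c[n]\ndef f_of/; s/m=imaging.camera_model(name)/m=cm(name)/' h.py
python3 - <<'E'
from h import *
z=np.load('pics/w1.npz'); p,d,T=z['p'],z['d'],z['T']
vv,uu=np.mgrid[145:210,285:350]
P=np.array([ondepth('wrist',u,v,d[v,u],T) for u,v in zip(uu.ravel(),vv.ravel())])
top=(P[:,2]>45)&(P[:,2]<56); Q=P[top]; print(top.sum(), np.median(Q[:,2]), 'floor',np.median(P[:,2]))
c=[(118,215),(92,360),(180,475),(320,500),(440,425),(465,275)]
W=np.array([onz('wrist',285+(x-4.5)/9,145+(y-4.5)/9,50,T)[:2] for x,y in c]); print(W.round(1).tolist())
dv=np.diff(W,axis=0); print('edge len',np.hypot(*dv.T).round(1),'ang',np.degrees(np.arctan2(dv[:,1],dv[:,0])).round(1))
cen=(W[0]+W[4])/2,(W[1]+W[5])/2; print('centres',cen, np.linalg.norm(W[0]-W[4]))
# slot: inner edges at top face
s=[(262,215),(340,215)]; print([onz('wrist',285+(x-4.5)/9,145+(y-4.5)/9,50,T)[:2].round(1) for x,y in s])
# depth-based
cv2.imwrite('pics/x.png',(top.reshape(65,65)*255).astype(np.uint8))
Qm,r=cv2.minEnclosingCircle(Q[:,:2].astype(np.float32)); print(Qm,r)
hsv=cv2.cvtColor(p,cv2.COLOR_BGR2HSV);H,S,V=[hsv[...,i] for i in range(3)]
# tray outline via rays at z=14 : non? use depth/hough
E
```

```text
795 49.2415184004596 floor 3.550079922657119
[[570.4, 225.1], [552.9, 218.0], [546.3, 200.5], [553.4, 183.6], [570.1, 176.1], [587.9, 184.3]]
edge len [18.9 18.7 18.4 18.3 19.6] ang [-158.  -110.6  -67.3  -24.    24.7]
centres (array([570.22581725, 200.59114547]), array([570.38413614, 201.15463216])) 48.96258947657436
[array([580.2, 209.9]), array([585.6, 201.7])]
(569.8029174804688, 200.81005859375) 24.092987060546875
```

The hub measures consistently: edges of 18.3–19.6 mm (18.6 expected), centre (570.3,200.8), top at 49–50 mm, yaw about 23°. While the gripper is still empty I'll look closely at the caddy and key, turning the jaws to the hub's yaw on the way.

```bash
python3 -m crank '{"delta_pos":[[0,0,0],[0,0,0],[0.0343,0.0161,0.004],[0.0343,0.0161,0.004],[0.0343,0.0161,0.004],[0.0343,0.0161,0.004],[0.0343,0.0161,0.004],[0.0343,0.0161,0.004]],"twist":[0.088,0.088,0,0,0,0,0,0]}'
python3 -m crank '{"delta_pos":[[0.0343,0.0161,0.004],[0.0343,0.0161,0.004],[0.0343,0.0161,0.004],[0.0343,0.0161,0.004],[0,0,0],[0,0,0],[0,0,0]],"twist":[0,0,0,0,0,0,0]}'
python3 shot.py w2
```

```text
clock: 2.87
position: [556.1, -32.9, 279.8]
ee_rot: [0.833, -0.554, 0.0, -0.0]
contact_force: [1.0, 0.1, 0.4]
gripper_width: 85.2
clock: 3.45
position: [550.6, -182.8, 263.7]
ee_rot: [0.833, -0.553, -0.0, 0.0]
contact_force: [0.4, 0.2, -0.5]
gripper_width: 85.4
[ 550.63 -182.79  263.74] [[0.3874, -0.9219, -0.0003], [-0.9219, -0.3874, 0.0002], [-0.0003, 0.0002, -1.0]] [-0.04  0.34 -0.16 -0.   -1.07  2.01] 3.45 [ 0.44  0.23 -0.47]
```

View pics/w2.png

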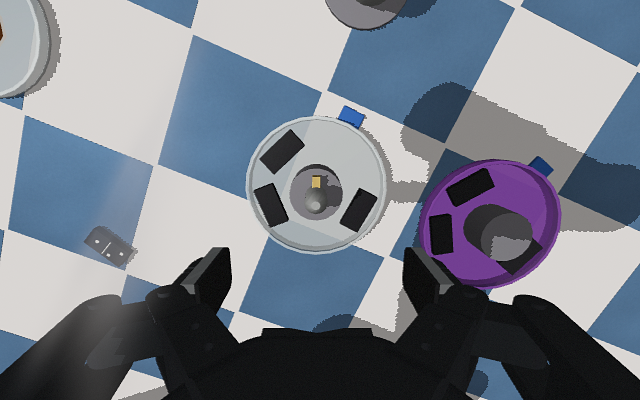

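Run:
```python
from h import *
z=np.load('pics/w2.npz'); p=z['p']
cv2.imwrite('pics/crop3.png',cv2.resize(p[155:225,280:350],None,fx=8,fy=8,interpolation=cv2.INTER_NEAREST))
```

```text
(no output)
```

View pics/crop3.png

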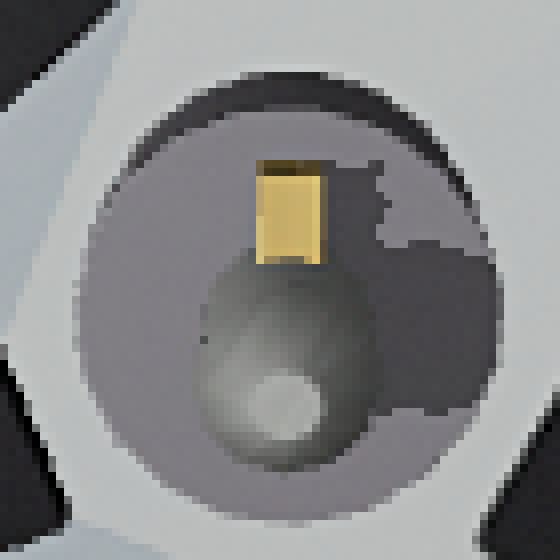

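Run:
```python
from h import *
z=np.load('pics/w2.npz'); p,d,T=z['p'],z['d'],z['T']
f=lambda x,y,zz:onz('wrist',280+(x-4)/8,155+(y-4)/8,zz,T)[:2]
L,Rr,U,D=f(75,315,45),f(503,315,45),f(289,107,45),f(289,523,45)
print('collar',(L+Rr)/2,(U+D)/2,np.linalg.norm(L-Rr),np.linalg.norm(U-D))
print('tip',f(287,406,87))
kl=[f(257,176,57),f(257,255,57)]; kr=[f(325,176,57),f(325,255,57)]
for k in (kl,kr): v=k[0]-k[1]; print('key edge',k[0].round(1),np.degrees(np.arctan2(v[1],v[0])))
e=(kl[0]+kr[0])/2; print('key end',e,'width',np.linalg.norm(kl[0]-kr[0]))
for c in [(L+Rr)/2,(U+D)/2,f(287,406,87)]: print(np.degrees(np.arctan2(*(e-c)[::-1])),np.linalg.norm(e-c))
H=cv2.cvtColor(p,cv2.COLOR_BGR2HSV)
m=(H[...,0]>105)&(H[...,0]<125)&(H[...,1]>180)&(H[...,2]>120); m[:100]=0;m[135:]=0;m[:,:325]=0;m[:,375:]=0
yy,xx=np.nonzero(m); tb=onz('wrist',xx.mean(),yy.mean(),18,T)[:2]; print('tab',len(xx),tb,np.degrees(np.arctan2(*(tb-(L+Rr)/2)[::-1])))
```

```text
collar [ 549.125932   -182.23118458] [ 548.51369446 -182.49153225] 55.24885783855182 55.0814235354481
tip [ 548.3902489  -182.50885068]
key edge [ 566.2 -170.9] 22.536241960505
key edge [ 569.4 -178.6] 22.977630797287684
key end [ 567.77339856 -174.74079195] width 8.278423321713566
21.884548519135517 20.095621187455244
21.921481022901883 20.760784597372673
21.839110597623304 20.881791761448007
tab 90 [ 636.44081801 -188.56606672] -4.149660798854446
```

The key points at a yaw of about 22.3°, almost the same as the tier's current keyway yaw of about 23°. The collar centre and the post tip agree at (548.6,-182.4), and the diameter and key lengths match the given sizes. I'll go back to the hub and grasp it.

```bash
python3 -m crank '{"delta_pos":[[-0.0346,-0.0167,0],[-0.0346,-0.0167,0],[-0.0346,-0.0167,0],[-0.0346,-0.0167,0],[-0.0346,-0.0167,0],[-0.0346,-0.0167,0],[-0.0346,-0.0167,0]],"twist":[0,0,0,0,0,0,0]}'
python3 -m crank '{"delta_pos":[[-0.0346,-0.0167,0],[-0.0346,-0.0167,0],[-0.0346,-0.0167,0],[0,0,0],[0,0,0],[0,0,0]],"twist":[0,0,0,0,0,0]}'
python3 shot.py w3
python3 - <<'E'
from h import *
z=np.load('pics/w3.npz'); p=z['p']
cv2.imwrite('pics/crop4.png',cv2.resize(p[155:235,280:360],None,fx=7,fy=7,interpolation=cv2.INTER_NEAREST))
E
```

```text
clock: 4.08
position: [563.4, 89.5, 264.6]
ee_rot: [0.834, -0.552, 0.0, -0.0]
contact_force: [0.6, -1.2, 0.4]
gripper_width: 85.5
clock: 4.58
position: [569.0, 202.3, 263.9]
ee_rot: [0.834, -0.552, -0.0, 0.0]
contact_force: [-0.2, 0.4, -0.3]
gripper_width: 85.4
[568.96 202.35 263.94] [[0.3915, -0.9202, -0.0003], [-0.9202, -0.3915, -0.0001], [-0.0, 0.0003, -1.0]] [ 0.61  0.38 -0.1  -0.   -1.09  1.36] 4.5833 [-0.16  0.41 -0.34]
```

View pics/crop4.png

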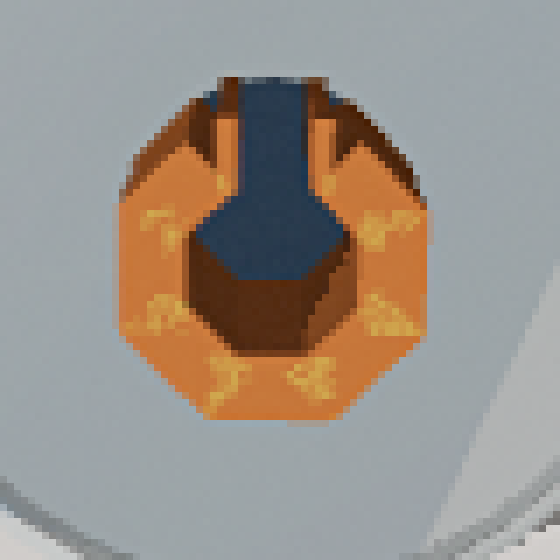

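Run:
```python
from h import *
z=np.load('pics/w3.npz'); T=z['T']
f=lambda x,y,zz:onz('wrist',280+(x-3.5)/7,155+(y-3.5)/7,zz,T)[:2]
W=[f(*c,50) for c in [(119,203),(119,328),(208,420),(340,420),(426,330),(427,205)]]
c=(W[0]+W[4])/2,(W[1]+W[5])/2; print(c,np.linalg.norm(W[0]-W[5]))
st=arm.read_state(); Rm=R.from_quat(st['ee_rot']).as_matrix()
print('tool delta',Rm.T@(np.append(np.mean(c,0),85)-st['position']))
```

```text
(array([570.85365349, 200.96135743]), array([570.74055358, 201.235789  ])) 44.26102344506685
tool delta [  0.92663522  -1.42351275 179.05214835]
```

```bash
python3 -m crank '{"delta_pos":[[0.0009,-0.0014,0.02],[0,0,0.03],[0,0,0.03],[0,0,0.03],[0,0,0.03],[0,0,0],[0,0,0]],"twist":[0,0,0,0,0,0,0]}'
python3 -m crank '{"delta_pos":[[0,0,0.015],[0,0,0.012],[0,0,0.008],[0,0,0.004],[0,0,0],[0,0,0]],"twist":[0,0,0,0,0,0]}'
```

```text
clock: 5.22
position: [571.0, 199.4, 123.2]
ee_rot: [0.833, -0.553, -0.0, 0.002]
contact_force: [0.4, 0.6, 0.6]
gripper_width: 85.2
clock: 5.72
position: [572.0, 200.9, 86.2]
ee_rot: [0.834, -0.552, 0.001, -0.001]
contact_force: [0.1, 0.6, 0.3]
gripper_width: 85.7
```

```bash
python3 -m crank '{"delta_pos":[[0,0,0],[0,0,0],[0,0,0],[0,0,0],[0,0,0],[0,0,0],[0,0,0],[0,0,0]],"twist":[0,0,0,0,0,0,0,0]}' 0
python3 -m crank '{"delta_pos":[[0,0,0],[0,0,0],[0,0,0],[0,0,0]],"twist":[0,0,0,0]}'
python3 shot.py w4
```

```text
clock: 6.38
position: [571.8, 201.1, 85.7]
ee_rot: [0.834, -0.552, 0.0, -0.001]
contact_force: [-1.0, 0.6, 5.6]
gripper_width: 44.3
clock: 6.72
position: [571.8, 201.1, 85.6]
ee_rot: [0.834, -0.552, 0.0, -0.001]
contact_force: [-0.8, 1.4, 5.3]
gripper_width: 44.3
[571.79 201.07  85.65] [[0.3899, -0.9209, 0.0013], [-0.9209, -0.3899, 0.0007], [-0.0001, -0.0014, -1.0]] [ 0.61  0.58 -0.28  0.   -0.7   1.37] 6.7167 [-0.83  1.38  5.34]
```

View pics/w4.png

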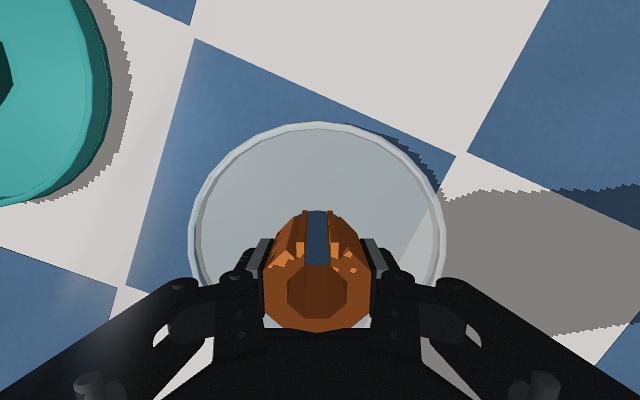

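The grip holds at 44.3 mm, with the slot facing up at (317,240) and the hub square between the pads. Next I lift and check what is in the hand.

```bash
python3 -m crank '{"delta_pos":[[0,0,-0.005],[0,0,-0.015],[0,0,-0.025],[0,0,-0.025],[0,0,-0.025],[0,0,-0.025],[0,0,-0.01],[0,0,0]],"twist":[0,0,0,0,0,0,0,0]}'
python3 -m crank '{"delta_pos":[[0,0,0],[0,0,0]],"twist":[0,0]}'
python3 shot.py w5;  python3 - <<'E'
from h import *
p=np.load('pics/w5.npz')['p']
cv2.imwrite('pics/crop5.png',cv2.resize(p[200:340,240:400],None,fx=4,fy=4,interpolation=cv2.INTER_NEAREST))
E
```

```text
clock: 7.43
position: [572.1, 201.1, 217.1]
ee_rot: [0.834, -0.552, 0.001, -0.002]
contact_force: [0.3, 0.0, -2.5]
gripper_width: 44.5
clock: 7.6
position: [570.2, 200.2, 212.5]
ee_rot: [0.833, -0.553, -0.001, 0.002]
contact_force: [-0.0, 0.3, -2.2]
gripper_width: 44.7
[570.24 200.15 212.5 ] [[0.389, -0.9212, -0.0042], [-0.9212, -0.389, -0.0018], [0.0, 0.0046, -1.0]] [ 0.6   0.43 -0.17 -0.   -0.98  1.37] 7.6 [-0.04  0.26 -2.22]
```

View pics/crop5.png

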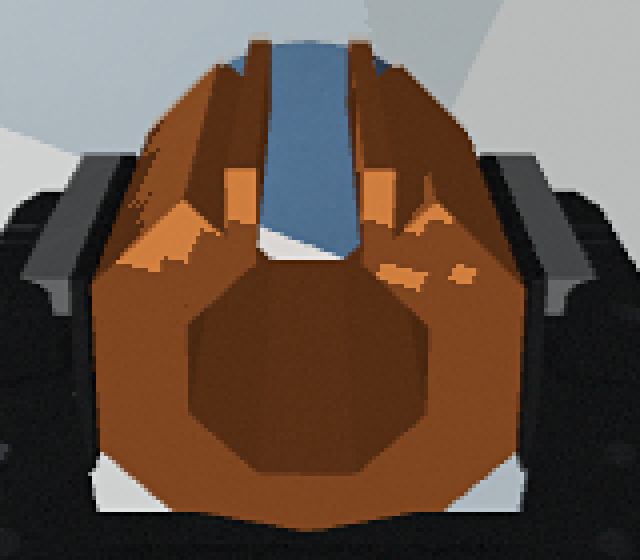

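View pics/w5.png

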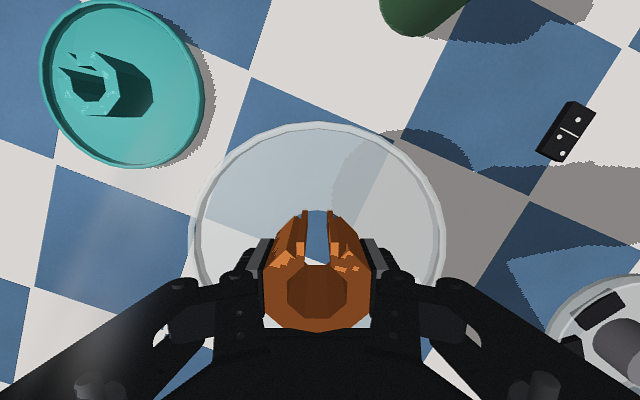

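Run:
```python
from h import *
he=np.array(imaging.camera_model('wrist')['hand_eye'])
f=lambda x,y,zz:onz('wrist',240+(x-2)/4,200+(y-2)/4,zz,he)
L,Rr,U,D=f(188,370,35.6),f(428,370,35.6),f(308,260,35.6),f(308,475,35.6)
print('bore',L,Rr,U,D,(L+Rr)/2,(U+D)/2)
l,r=f(93,370,35.6),f(523,370,35.6); print('flats',l,r,(l+r)/2)
st=arm.read_state();print(st['position'],st['ee_rot'],R.from_quat(st['ee_rot']).as_matrix().round(4).tolist())
```

```text
bore [-12.30280209   0.87262291  35.6       ] [12.51714864  0.85600984 35.6       ] [  0.10898287 -11.6147925   35.6       ] [ 0.10825198 13.44803241 35.6       ] [ 0.10717328  0.86431637 35.6       ] [ 0.10861742  0.91661996 35.6       ]
flats [-22.13056162   0.87920106  35.6       ] [22.3385181   0.84943596 35.6       ] [ 0.10397824  0.86431851 35.6       ]
[570.34381285 200.18758464 212.42421817] [ 0.83341348 -0.55264476 -0.00119152  0.00207814] [[0.3892, -0.9212, -0.0043], [-0.9212, -0.3892, -0.0021], [0.0003, 0.0048, -1.0]]
```

The hub sits centred and level in the hand, with its bore centre at tool (0.1,0.9). I'll carry it to above the post.

```bash
python3 -m crank '{"delta_pos":[[0.0143,0.007,0],[0.0287,0.014,0],[0.0287,0.014,0],[0.0287,0.014,0],[0.0287,0.014,0],[0.0287,0.014,0],[0.0287,0.014,0],[0.0287,0.014,0]],"twist":[0.01,0,0,0,0,0,0,0]}'
python3 -m crank '{"delta_pos":[[0.0287,0.014,0],[0.0287,0.014,0],[0.0287,0.014,0],[0.0287,0.014,0],[0.0143,0.007,0],[0,0,0],[0,0,0],[0,0,0]],"twist":[0,0,0,0,0,0,0,0]}'
python3 shot.py w6
python3 - <<'E'
from h import *
st=arm.read_state(); Rm=R.from_quat(st['ee_rot']).as_matrix(); print(Rm.T@(np.array([549.4,-182,st['position'][2]])-st['position']))
p=np.load('pics/w6.npz')['p']
cv2.imwrite('pics/crop6.png',cv2.resize(p[200:340,240:400],None,fx=4,fy=4,interpolation=cv2.INTER_NEAREST))
for n in ['side']:
    p,d=imaging.get_image(n); cv2.imwrite('pics/s1.png',cv2.resize(p[80:230,250:450],None,fx=4,fy=4))
E
```

```text
clock: 8.32
position: [555.1, -40.3, 213.6]
ee_rot: [0.831, -0.557, -0.001, 0.001]
contact_force: [1.1, 0.0, -2.3]
gripper_width: 44.3
clock: 8.98
position: [546.6, -181.5, 214.0]
ee_rot: [0.831, -0.557, -0.001, 0.0]
contact_force: [1.1, 0.1, -1.6]
gripper_width: 44.3
[ 546.58 -181.48  213.95] [[0.38, -0.925, -0.0019], [-0.925, -0.38, 0.0004], [-0.0011, 0.0017, -1.0]] [-0.04  0.38 -0.24 -0.   -0.95  2.  ] 8.9833 [ 1.07  0.15 -1.56]
[ 1.86365963 -2.00489851 -0.00378485]
```

View pics/crop6.png

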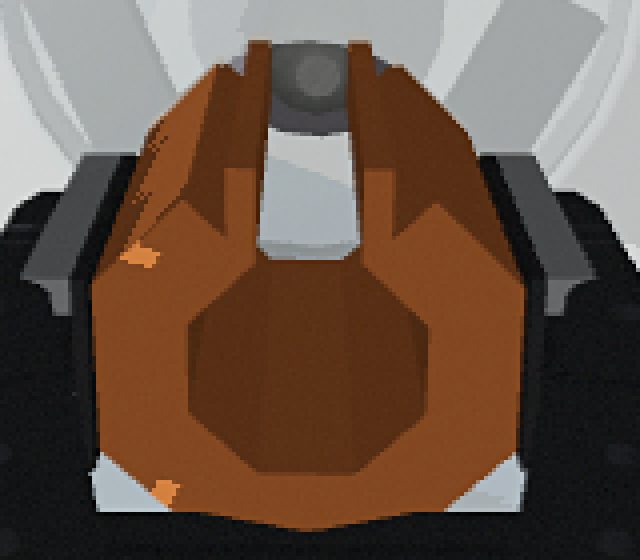

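View pics/s1.png

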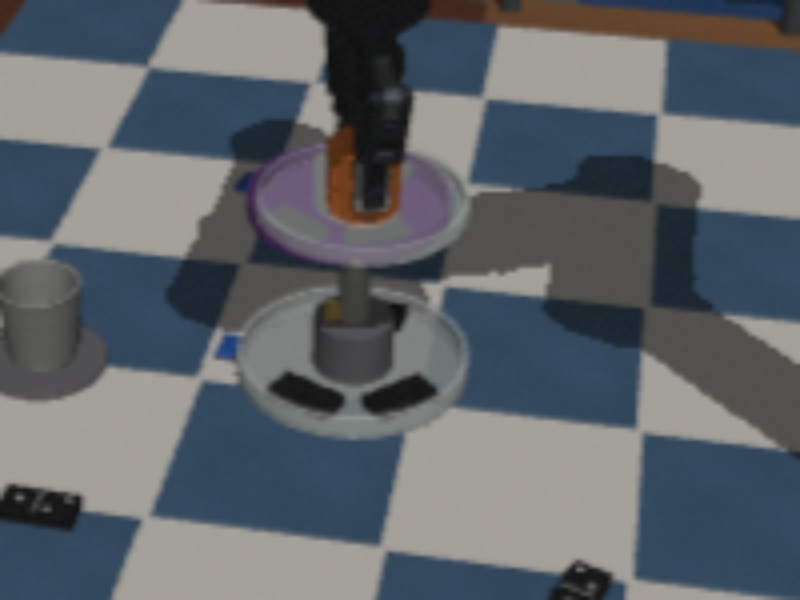

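The wrist crop shows the post tip through the slot at crop (318,75), slightly right of the hub's midline at 308. The side view shows the tier hovering above the post. I'll measure the tip in tool coordinates.

Run:
```python
from h import *
he=np.array(cm('wrist')['hand_eye'])
p=np.load('pics/w6.npz')['p']; c=p[205:240,300:335]; cv2.imwrite('pics/crop7.png',cv2.resize(c,None,fx=16,fy=16,interpolation=cv2.INTER_NEAREST))
f=lambda x,y,zz:onz('wrist',240+(x-2)/4,200+(y-2)/4,zz,he)
print(f(318,75,126.9))
st=arm.read_state(); print(st['position'],st['contact_force'])
```

```text
[  1.79497259  -1.89427339 126.9       ]
[ 547.03107134 -180.824822    214.48143602] [-0.02846311  1.17326415 -3.17215897]
```

View pics/crop7.png

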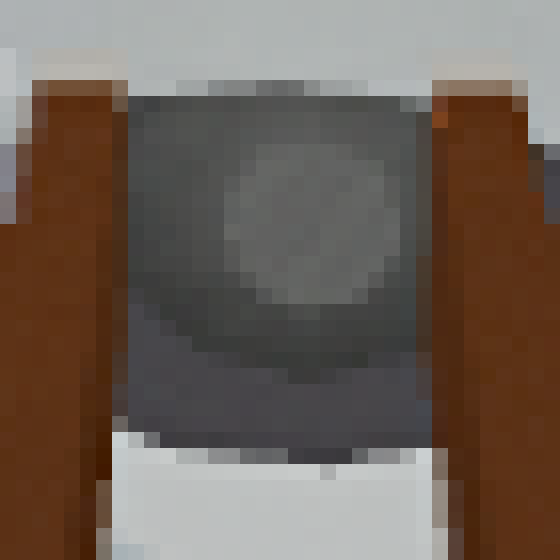

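```bash
python3 -m crank '{"delta_pos":[[0.0017,-0.0026,0.003],[0,0,0.008],[0,0,0.008],[0,0,0.008],[0,0,0.005],[0,0,0],[0,0,0],[0,0,0]],"twist":[0,0,0,0,0,0,0,0]}'
python3 shot.py w8
python3 - <<'E'
from h import *
p=np.load('pics/w8.npz')['p']; c=p[205:340,260:380]; cv2.imwrite('pics/crop8.png',cv2.resize(c,None,fx=4.4,fy=4.4,interpolation=cv2.INTER_NEAREST))
E
```

```text
clock: 9.75
position: [550.4, -182.3, 183.1]
ee_rot: [0.831, -0.557, 0.0, -0.0]
contact_force: [-0.2, 0.4, -1.3]
gripper_width: 44.4
[ 550.41 -182.26  183.08] [[0.3805, -0.9248, 0.0004], [-0.9248, -0.3805, -0.0002], [0.0004, -0.0003, -1.0]] [-0.04  0.42 -0.27  0.   -0.88  2.  ] 9.75 [-0.17  0.4  -1.25]
```

View pics/crop8.png

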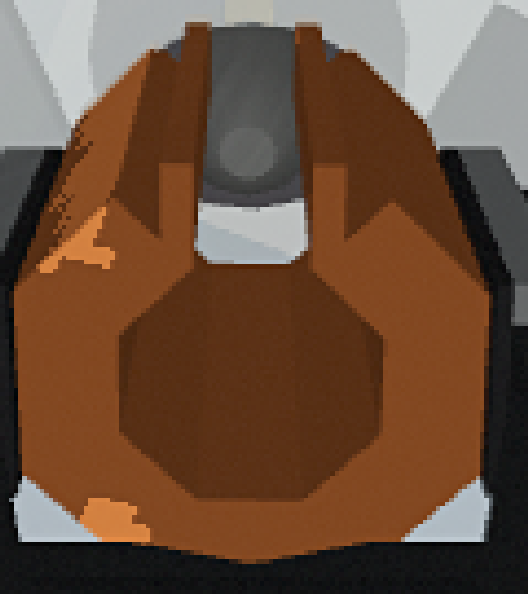

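Run:
```python
from h import *
he=np.array(cm('wrist')['hand_eye'])
f=lambda x,y,zz:onz('wrist',260+(x-2)/4.4,205+(y-2)/4.4,zz,he)
print('tip',f(246,153,183.1-87),'bore',f(251,265,35.6),f(251,499,35.6),f(119,380,35.6),f(382,380,35.6))
print(arm.read_state()['position'])
```

```text
tip [-0.61213618  1.92373861 96.1       ] bore [  0.14985559 -11.49035308  35.6       ] [ 0.15104567 13.30735589 35.6       ] [-12.24748851   0.36843901  35.6       ] [12.45158666  0.35228629 35.6       ]
[ 550.48566811 -182.25448499  183.30509522]
```

```bash
python3 -m crank '{"delta_pos":[[-0.0007,0.0009,0],[0,0,0],[0,0,0.004],[0,0,0.004],[0,0,0.004],[0,0,0],[0,0,0]],"twist":[0,0,0,0,0,0,0]}'
python3 -m crank '{"delta_pos":[[0,0,0.003],[0,0,0.003],[0,0,0.003],[0,0,0],[0,0,0]],"twist":[0,0,0,0,0]}'
python3 shot.py w9
python3 - <<'E'
from h import *
p=np.load('pics/w9.npz')['p']; c=p[205:340,260:380]; cv2.imwrite('pics/crop9.png',cv2.resize(c,None,fx=4.4,fy=4.4,interpolation=cv2.INTER_NEAREST))
E
```

```text
clock: 10.38
position: [548.9, -181.9, 170.3]
ee_rot: [0.831, -0.557, -0.0, 0.0]
contact_force: [0.4, -0.0, -1.8]
gripper_width: 44.1
clock: 10.8
position: [549.0, -181.9, 161.6]
ee_rot: [0.831, -0.557, -0.0, 0.0]
contact_force: [-0.1, -0.3, -1.7]
gripper_width: 44.1
[ 548.95 -181.88  161.61] [[0.3804, -0.9248, -0.0007], [-0.9248, -0.3804, 0.0], [-0.0003, 0.0006, -1.0]] [-0.04  0.45 -0.29  0.   -0.83  2.  ] 10.8 [-0.09 -0.31 -1.74]
```

View pics/crop9.png

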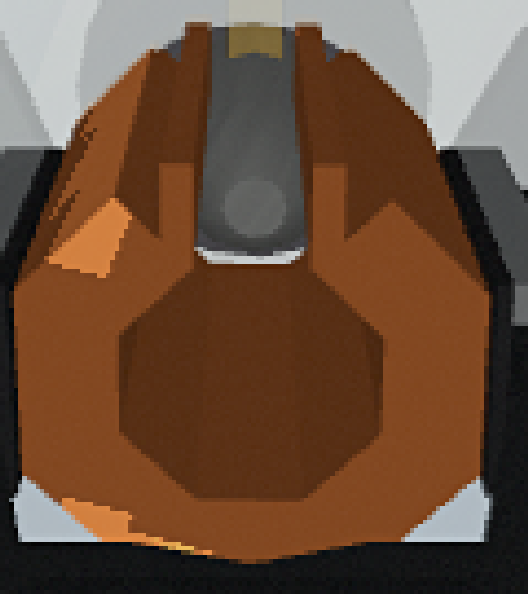

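Run:
```python
from h import *
he=np.array(cm('wrist')['hand_eye'])
f=lambda x,y,zz:onz('wrist',260+(x-2)/4.4,205+(y-2)/4.4,zz,he)
print('tip',f(254,207,161.6-87),'key',f(229,56,161.6-57),f(283,56,161.6-57))
```

```text
tip [ 0.48433026  0.41802781 74.6       ] key [ -3.1034535   -9.68624312 104.6       ] [  4.71735817  -9.68904065 104.6       ]
```

The offset to the post axis is about (0.4,-0.5) mm and the key is within 2° of the slot, so I nudge and lower slowly.

```bash
python3 -m crank '{"delta_pos":[[0.0003,-0.0003,0.002],[0,0,0.002],[0,0,0.002],[0,0,0.001],[0,0,0],[0,0,0]],"twist":[0.014,0,0,0,0,0]}'
python3 -m crank '{"delta_pos":[[0,0,0.002],[0,0,0.002],[0,0,0.002],[0,0,0.001],[0,0,0],[0,0,0]],"twist":[0,0,0,0,0,0]}'
```

```text
clock: 11.35
position: [549.5, -182.0, 154.8]
ee_rot: [0.827, -0.562, -0.0, 0.0]
contact_force: [-0.6, -0.4, -2.2]
gripper_width: 44.3
clock: 11.85
position: [549.5, -182.0, 147.8]
ee_rot: [0.827, -0.562, -0.0, 0.0]
contact_force: [0.5, -0.8, -2.6]
gripper_width: 44.3
```

```bash
python3 -m crank '{"delta_pos":[[0,0,0.001],[0,0,0.001],[0,0,0.001],[0,0,0.001],[0,0,0.001],[0,0,0.0005],[0,0,0],[0,0,0]],"twist":[0,0,0,0,0,0,0,0]}'
python3 -m crank '{"delta_pos":[[0,0,0.0005],[0,0,0.0005],[0,0,0.0005],[0,0,0.0005],[0,0,0],[0,0,0]],"twist":[0,0,0,0,0,0]}'
```

```text
clock: 12.52
position: [549.5, -182.1, 142.4]
ee_rot: [0.827, -0.562, -0.0, 0.0]
contact_force: [0.2, 0.8, -2.9]
gripper_width: 44.3
clock: 13.02
position: [549.5, -182.1, 140.4]
ee_rot: [0.827, -0.562, -0.0, 0.0]
contact_force: [-0.7, -0.0, -2.5]
gripper_width: 44.5
```

The tier is below the key's top (142.6) with no contact force, so the keyway is going over the key. I continue down gently.

```bash
python3 -m crank '{"delta_pos":[[0,0,0.001],[0,0,0.001],[0,0,0.001],[0,0,0.001],[0,0,0],[0,0,0]],"twist":[0,0,0,0,0,0]}'
python3 -m crank '{"delta_pos":[[0,0,0.001],[0,0,0.001],[0,0,0.001],[0,0,0],[0,0,0]],"twist":[0,0,0,0,0]}'
python3 -m crank '{"delta_pos":[[0,0,0.0005],[0,0,0.0005],[0,0,0.0005],[0,0,0],[0,0,0]],"twist":[0,0,0,0,0]}'
```

```text
clock: 13.52
position: [549.4, -182.0, 136.3]
ee_rot: [0.827, -0.562, -0.0, 0.0]
contact_force: [0.3, -0.6, -2.2]
gripper_width: 44.3
clock: 13.93
position: [549.4, -182.0, 133.3]
ee_rot: [0.827, -0.562, -0.0, 0.0]
contact_force: [-0.3, 0.4, -1.8]
gripper_width: 44.3
clock: 14.35
position: [549.5, -182.1, 131.9]
ee_rot: [0.827, -0.562, -0.0, 0.0]
contact_force: [0.2, -0.1, -2.1]
gripper_width: 44.5
```

```bash
python3 -m crank '{"delta_pos":[[0,0,0.0005],[0,0,0.0005],[0,0,0],[0,0,0]],"twist":[0,0,0,0]}'
python3 -m crank '{"delta_pos":[[0,0,0.0004],[0,0,0.0004],[0,0,0],[0,0,0]],"twist":[0,0,0,0]}'
```

```text
clock: 14.68
position: [549.4, -182.1, 130.8]
ee_rot: [0.827, -0.562, -0.0, 0.0]
contact_force: [-0.2, 0.1, -2.3]
gripper_width: 44.3
clock: 15.02
position: [549.5, -182.1, 130.6]
ee_rot: [0.827, -0.562, 0.0, -0.0]
contact_force: [-1.2, 0.5, 2.3]
gripper_width: 44.1
```

Light contact (about +4.5 N) came at a TCP height of 130.6, exactly the predicted seating height. I'll check by camera, then release.

```bash
python3 shot.py w10
python3 - <<'E'
from h import *
p=np.load('pics/w10.npz')['p']; c=cv2.resize(p[205:340,260:380],None,fx=3.3,fy=3.3)
s,d=imaging.get_image('side'); s=cv2.resize(s[100:211,285:390],(421,445))
cv2.imwrite('pics/crop10.png',np.hstack([c[:445],s]))
E
```

```text
[ 549.52 -182.09  130.65] [[0.3676, -0.93, 0.0003], [-0.93, -0.3676, -0.0002], [0.0003, -0.0002, -1.0]] [-0.04  0.49 -0.32  0.   -0.76  1.99] 15.0167 [-1.24  0.49  2.28]
```

View pics/crop10.png

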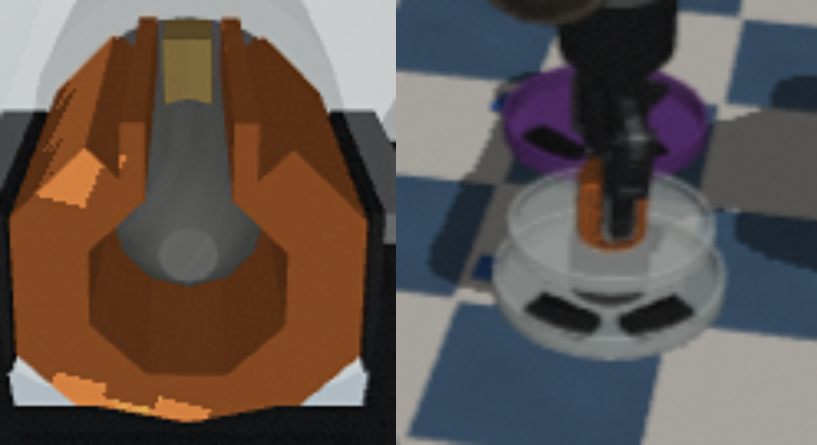

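The brass key sits centred in the slot and the tier is on the collar. I release it and withdraw straight up.

```bash
python3 -m crank '{"delta_pos":[[0,0,0],[0,0,0],[0,0,0],[0,0,0],[0,0,0],[0,0,0],[0,0,0],[0,0,0]],"twist":[0,0,0,0,0,0,0,0]}' 1
python3 -m crank '{"delta_pos":[[0,0,-0.005],[0,0,-0.01],[0,0,-0.02],[0,0,-0.03],[0,0,-0.03],[0,0,-0.03],[0,0,-0.01],[0,0,0]],"twist":[0,0,0,0,0,0,0,0]}'
python3 -m crank '{"delta_pos":[[0,0,-0.03],[0,0,0],[0,0,0],[0,0,0]],"twist":[0,0,0,0]}'
python3 shot.py w11
python3 - <<'E'
from h import *
z=np.load('pics/w11.npz');p,d,T=z['p'],z['d'],z['T']
H=cv2.cvtColor(p,cv2.COLOR_BGR2HSV); m=(H[...,0]>4)&(H[...,0]<18)&(H[...,1]>150); m[:100]=0; m[260:]=0; m[:,:250]=0;m[:,400:]=0
yy,xx=np.nonzero(m); P=np.array([ondepth('wrist',u,v,d[v,u],T) for u,v in zip(xx,yy)])
zt=np.percentile(P[:,2],90); Q=P[P[:,2]>zt-4]; print('hub top z',np.median(Q[:,2]),zt,'centre',cv2.minEnclosingCircle(Q[:,:2].astype(np.float32)))
A=np.c_[Q[:,:2]-Q[:,:2].mean(0),np.ones(len(Q))]; print('tilt',np.linalg.lstsq(A,Q[:,2],rcond=None)[0])
s,_=imaging.get_image('side'); t,_=imaging.get_image('top')
cv2.imwrite('pics/end.png',np.vstack([s[100:,80:450],t[80:300,130:500]])); cv2.imwrite('pics/endw.png',p)
E
```

```text
clock: 15.78
position: [549.5, -182.0, 130.1]
ee_rot: [0.827, -0.562, 0.0, -0.0]
contact_force: [0.6, 0.2, 0.2]
gripper_width: 85.6
clock: 16.45
position: [550.9, -182.3, 269.9]
ee_rot: [0.827, -0.562, 0.004, -0.002]
contact_force: [1.5, -0.1, 0.2]
gripper_width: 85.5
clock: 16.78
position: [548.9, -181.8, 294.0]
ee_rot: [0.827, -0.563, -0.001, 0.0]
contact_force: [-0.6, 0.5, -0.7]
gripper_width: 85.7
[ 548.91 -181.83  294.01] [[0.3671, -0.9302, -0.0017], [-0.9302, -0.3671, 0.0008], [-0.0014, 0.0013, -1.0]] [-0.04  0.31 -0.12 -0.   -1.13  1.99] 16.7833 [-0.6   0.5  -0.75]
hub top z 94.28540161321996 95.04600015895929 centre ((568.5851440429688, -175.52212524414062), 44.1961784362793)
tilt [ 0.86473627  0.345397   96.92433506]
```

View pics/end.png

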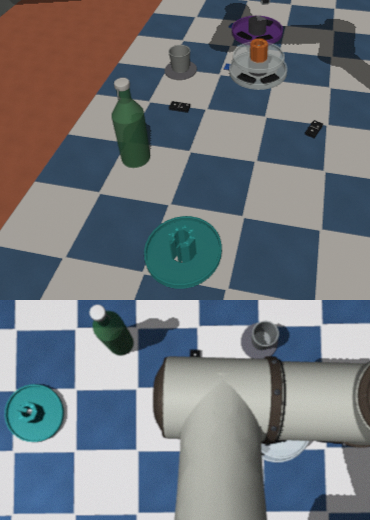

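View pics/endw.png

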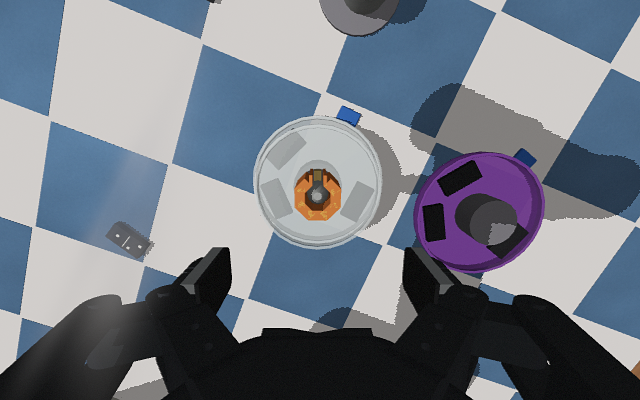

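The hub top is at 94.3 mm (95 expected). The circle and tilt fit picked up stray pixels (radius 44), so I'll repeat it with those excluded.

Run:
```python
from h import *
z=np.load('pics/w11.npz');d,T=z['d'],z['T']
yy,xx=np.mgrid[160:230,285:350]; P=np.array([ondepth('wrist',u,v,d[v,u],T) for u,v in zip(xx.ravel(),yy.ravel())])
Q=P[(P[:,2]>91)&(P[:,2]<99)&(np.hypot(P[:,0]-549,P[:,1]+182)<30)]
print(len(Q),np.median(Q[:,2]),cv2.minEnclosingCircle(Q[:,:2].astype(np.float32)))
A=np.c_[Q[:,:2]-Q[:,:2].mean(0),np.ones(len(Q))]; print('tilt',np.linalg.lstsq(A,Q[:,2],rcond=None)[0])
print(job_done())
```

```text
1099 94.2859523035255 ((548.0615844726562, -182.38177490234375), 24.19116973876953)
tilt [-1.21459266e-03  2.09351342e-03  9.42390498e+01]
the job is handed in; nothing more can be done
None
```

I fitted the clear tier with the orange hub onto the caddy and handed the job in at about 17 s on the robot's clock. I gripped the hub at 44.3 mm and lowered it over the post. The keyway already pointed within about 1–2° of the brass key, so it went over the key with only a small trim turn and no searching. It met the collar with about 4.5 N, at exactly the height I had predicted. I then opened the gripper and lifted straight up, clear of everything.

**Last checks:**
- **Seating:** the hub top measured 94.3 mm (95 expected), which puts the hub centre at about 69–70 mm. The hub sits within about 0.6 mm of the post axis and is level to about 0.15°.
- **Key:** the brass key shows in the slot in the last wrist picture.
- **Other objects:** the cup, the bottle and both dominoes look unmoved in the final side view, judged by eye only. In the top view the arm hid the caddy and most of the dominoes.
- **One bad reading:** my first final fit of the hub's centre and tilt was wrong because stray pixels got in. I repeated it without them before handing in, and the figures above come from that second fit.

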